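# Carry a row of watch movements over to the test carrier in the same order

### The arm

A 6-joint arm with a two-finger parallel gripper is mounted at the origin on a cart in front of the work surface, level with it; the furniture and walls round the work are solid. World frame = base frame: x ahead of the robot, y to its left, z up, the work surface at z = 0. Lengths are in m, angles in rad, forces in N, time in s.
With the tool pointing down it reaches from about 0.325 to 0.85 m from the base axis. Payload 4.4 kg.
Tool frame: the origin (TCP) lies on the front face of the gripper's body, between the roots of the fingers; the fingertips stand 97 mm ahead of it and the grasp point (between the pads) lies 78 mm ahead of it; z points along the fingers, y is the line along which they close (so a half turn about z gives the same grasp; the last joint's range is limited). The gripper opens to 94 mm and grips with 3 to 60 N. Pads are 16 mm wide; open, the fingers measure 119 mm over their backs; the gripper's body (75 mm by 177 mm) begins 78 mm behind the grasp point.
Start: joints at [-0.15, 0.207, 1.542, -0, 1.393, -0.15], TCP at [0.575, -0, 0.303] pointing down, gripper open.
Joint ranges: [-2.73, 2.73], [-0.86, 2.22], [0.23, 2.46], [-1.11, 4.25], [0.08, 2.63], [-2.82, 2.82]. Speed limits (rad/s): [2.79, 2.79, 3.14, 3.14, 3.14, 3.14].

### API

Orientations are given as a unit quaternion [x, y, z, w].
In Python, from workcell import env, eyes gives the robot as it stands. The module is installed in compiled form; this text tells all that it offers.
- The arm moves only by the tool drive_tool, never from a script. Its argument "plan" is a list of rows, each a list of 5 numbers: the shift along the tool's x, y, z each as a share of 150 mm, from -1 to 1, then the turn about the tool's z as a share of 0.12 rad, from -1 to 1, then the opening, from 0 (shut) to 1 (fully open). A call has 1 to 12 rows; each row shifts and turns the commanded pose from where the row before left it, along the tool's axes as they then stand; what a row does not reach is not made up. A row lasts 1/8 s, in which the tool goes at most 62.5 mm and 10.7 degrees, less where a joint would pass 70% of its speed; a pose out of reach is approached as far as the arm can. A call with a number of a shift or a turn outside -1 to 1 is refused whole. A call with a gripper value outside its range is refused whole. The fingers move at their own pace and stop on an object; "force" is the grip in N (left out, the last holds). Time passes only in rows, so rows that do not move let the fingers close. It gives the time, the measured TCP pose, the force, the opening and the grip force at its end, in the units of the state.
- env.sense(): the state, without advancing time (a new reading comes with each control period).
- eyes.capture(name): name is "scene" or "side" or "wrist"; returns (picture, depth): 480x640x3 uint8, blue, green, red; 480x640 float32, m along the optical axis (not along the pixel's ray), 0 where there is no reading.
- eyes.camera_info(name): a dict with "fx", "fy", "cx", "cy" (pixels), "world_to_cam" (4x4, takes a point from world to camera coordinates); the wrist camera has in their place "hand_eye" (4x4, takes a point from camera to tool coordinates, whose origin is the TCP and whose axes are the flange's). Camera axes: x right, y down, z forward; pixel columns grow to the right and rows downward; lengths in m; the calibration is good to about 2 mm. A picture is of the moment at which its call begins: read the wrist's pose just before it. camera_info takes no time and is no camera call.
- env.sign_off(): hands the job in; it is judged then, once.
The state is a dict: "time_s": time; "joints": joint angles; "qvel": joint speeds; "effort": joint torques, N m; "eef_pos": TCP position; "tool_rot": TCP orientation; "force": force on the tool from outside, world axes, zero at the start; "torque": the same for the moment, N m; "finger_gap": finger opening in m; "gripper_force": force on a finger pad.
Only numpy, scipy, OpenCV 4.12 (cv2) and the standard library are available. Lean on these libraries where they do the work, as an engineer would, in place of code of your own. Each camera call takes 0.05 s, during which the arm holds its last target. There are 200 camera calls.

### The job

The four watch movements in their holders go to test: move them one by one from the wooden bench rack into the wells of the aluminium carrier, keeping the row in the same order from left to right (the test sheet lists them by place, so the leftmost on the rack goes into the leftmost well, and so on). Keep each one upright, set it down rather than dropping it, and leave every holder sitting flat on the bottom of its well, let go.

Things in the scene. Friction and masses are not known exactly. Their poses are not given: they have to be found in the camera images.
- movement_large: Watch movement in the LARGEST ROUND holder: white plastic disc 46 mm across, round works of 37 mm on it. Holder 18 mm high with plain upright sides to grip; the works on top stand at most 6 mm proud; 30 to 110 g. Origin: centre of its underside, z up. Loose; starts upright in one of the bench rack's cups, turned any way.
- movement_medium: Watch movement in the MIDDLE-SIZED ROUND holder: white plastic disc 40 mm across, round works of 30 mm on it. Holder 18 mm high with plain upright sides to grip; the works on top stand at most 6 mm proud; 30 to 110 g. Origin: centre of its underside, z up. Loose; starts upright in one of the bench rack's cups, turned any way.
- movement_small: Watch movement in the SMALLEST ROUND holder: white plastic disc 34 mm across, round works of 23 mm on it. Holder 18 mm high with plain upright sides to grip; the works on top stand at most 6 mm proud; 30 to 110 g. Origin: centre of its underside, z up. Loose; starts upright in one of the bench rack's cups, turned any way.
- movement_oblong: Watch movement in the SQUARE holder: white plastic block 36 x 36 mm, sides along its x and y, oblong works 26 mm (x) by 18 mm (y) on it. Holder 18 mm high with plain upright sides to grip; the works on top stand at most 6 mm proud; 30 to 110 g. Origin: centre of its underside, z up. Loose; starts upright in one of the bench rack's cups, turned up to 30 degrees against the rack.
- cup_large: Black rubber cup fixed on the bench rack: the one in which movement_large starts. The four cups are alike: 56 mm outside, 51 mm inside, 8 mm high, inner floor 4 mm above the origin (centre of its underside). They stand at y = +90, +30, -30 and -90 mm of the rack; which is at which place changes between starts.
- cup_medium: Black rubber cup fixed on the bench rack: the one in which movement_medium starts. The four cups are alike: 56 mm outside, 51 mm inside, 8 mm high, inner floor 4 mm above the origin (centre of its underside). They stand at y = +90, +30, -30 and -90 mm of the rack; which is at which place changes between starts.
- cup_small: Black rubber cup fixed on the bench rack: the one in which movement_small starts. The four cups are alike: 56 mm outside, 51 mm inside, 8 mm high, inner floor 4 mm above the origin (centre of its underside). They stand at y = +90, +30, -30 and -90 mm of the rack; which is at which place changes between starts.
- cup_oblong: Black rubber cup fixed on the bench rack: the one in which movement_oblong starts. The four cups are alike: 56 mm outside, 51 mm inside, 8 mm high, inner floor 4 mm above the origin (centre of its underside). They stand at y = +90, +30, -30 and -90 mm of the rack; which is at which place changes between starts.
- bench_rack: Wooden strip, fixed, 76 mm (its x) by 276 mm (its y), 12 mm thick, with the four cups in a row along y (their inner floor 16 mm above the worktop). Origin: centre of its underside. Its +y end, marked by a small brass pin, is its left end as the robot sees it (turned by up to 18 degrees). It stands left or right of the carrier.
- carrier: Aluminium plate, fixed, 76 mm (its x) by 276 mm (its y), 16 mm thick; four round wells along y at x = 0, y = +90, +30, -30, -90 mm, each 54 mm across, 6 mm deep (floor 10 mm above the worktop). Any holder fits any well. Handles at y = +-129 mm, 34 mm high. Origin: centre of its underside. Its +y end (brass pin) is left as the robot sees it (turned up to 18 degrees).
Not all that is in view belongs to the job. What is shaped like the movement_oblong but purple is not meant.

How it is judged:
By the outcome, as a careful person would: the job done as asked, in the order asked, and still so for the second after the job is handed in, with the robot touching nothing.
It also fails if it takes over 93 s, if anything falls off the work surface, if the arm or the gripper's body presses on something with over 40 N, if the wrist force passes 120 N, or if a joint passes its speed limit or range.

## Working session

There is one attempt and no reset: what is moved stays moved. The work goes in short steps, Python scripts to look and compute and a tool call to move; the robot and the scene stay as the last step left them, time stands still between calls to the robot, and variables do not carry over. Pictures are saved under pics/ and viewed, at most 14 in all, crops included, and the job is handed in when it is done.

Besides the shell and the picture viewer there is one more tool, called after "Call:" as a command line: name --pt "numbers of a row" for each row, then --argument value for the rest. drive_tool: Moves the arm, as the interface text tells. Its arguments: {"type":"object","properties":{"plan":{"type":"array"},"force":{"type":"number"}},"required":["plan"]}

```bash
mkdir -p pics; python3 - <<'E'
from workcell import env, eyes
import cv2, numpy as np
s=env.sense(); print({k:np.round(v,3).tolist() for k,v in s.items()})
for n in("scene","side"):
    p,d=eyes.capture(n); cv2.imwrite(f"pics/{n}0.png",p); np.save(f"pics/{n}0.npy",d); i=eyes.camera_info(n); print(n,{k:np.round(v,4).tolist() for k,v in i.items()})
print(eyes.camera_info("wrist"))
E
```

```text
{'time_s': 0.0, 'joints': [-0.151, 0.207, 1.543, -0.0, 1.393, -0.151], 'qvel': [0.003, -0.001, -0.0, 0.0, 0.0, -0.0], 'effort': [-0.0, -37.088, -28.142, 0.07, 0.036, -0.0], 'eef_pos': [0.574, 0.0, 0.302], 'tool_rot': [0.707, 0.707, -0.001, -0.001], 'force': [-0.859, -0.092, 0.199], 'torque': [0.019, 0.027, 0.019], 'gripper_force': 0.0, 'finger_gap': 0.094}
scene {'fx': 586.8935, 'fy': 586.8935, 'cx': 315.7612, 'cy': 240.712, 'world_to_cam': [[-0.8152, -0.579, 0.0103, 0.4826], [-0.4127, 0.5685, -0.7117, 0.154], [0.4062, -0.5844, -0.7024, 1.5302], [0.0, 0.0, 0.0, 1.0]]}
side {'fx': 511.9054, 'fy': 511.9054, 'cx': 318.6355, 'cy': 244.3272, 'world_to_cam': [[-0.9848, -0.1738, 0.0011, 0.4784], [-0.0974, 0.5467, -0.8316, 0.0108], [0.1439, -0.8191, -0.5553, 1.1739], [0.0, 0.0, 0.0, 1.0]]}
{'fx': 412.178304019365, 'fy': 412.178304019365, 'cx': 317.2078149423204, 'cy': 240.86817705083476, 'hand_eye': array([[-6.42559542e-04, -9.68474629e-01, -2.49111380e-01,
         7.19596259e-02],
       [ 9.99999689e-01, -7.36164933e-04,  2.82595350e-04,
         1.39727030e-04],
       [-4.57073490e-04, -2.49111121e-01,  9.68474801e-01,
        -8.20136303e-02],
       [ 0.00000000e+00,  0.00000000e+00,  0.00000000e+00,
         1.00000000e+00]])}
```

View pics/scene0.png

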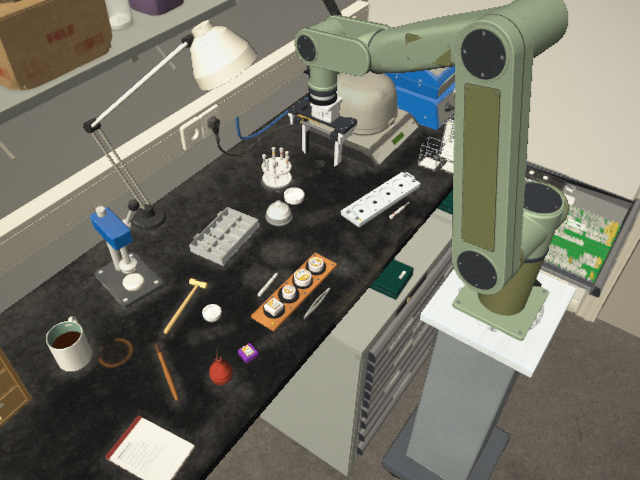

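View pics/side0.png

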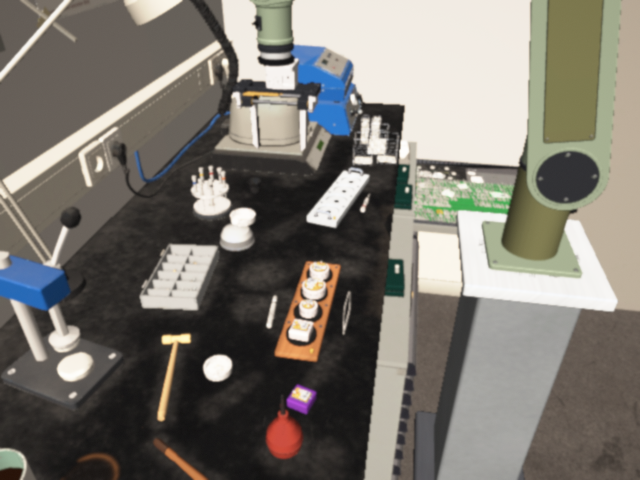

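The scene view shows the wooden rack with four white holders at about (294,290), its brass pin at (272,318). The square holder is at (273,309), at the pin end. The carrier is at (380,198). The side view shows the same layout: rack at (310,305), carrier at (340,197).

There are two candidates for movement_oblong: the white square at scene (273,309) in the rack, and a purple one at (248,352) on the bench. The white one in a cup fits, because purple is excluded. Next I'll check it in an enlarged crop.

```bash
cat > h.py <<'E'
from workcell import env, eyes
import cv2, numpy as np
from scipy.spatial.transform import Rotation as R
def cam_to_world(n, s=None):
    i=eyes.camera_info(n)
    if n!="wrist": return i, np.linalg.inv(i["world_to_cam"])
    T=np.eye(4); T[:3,:3]=R.from_quat(s["tool_rot"]).as_matrix(); T[:3,3]=s["eef_pos"]
    return i, T@i["hand_eye"]
def cloud(d,i,T):
    v,u=np.mgrid[:480,:640]; P=np.stack([(u-i["cx"])/i["fx"]*d,(v-i["cy"])/i["fy"]*d,d],-1)
    return P@T[:3,:3].T+T[:3,3]
def project(P,i,T):
    q=(np.atleast_2d(P)-T[:3,3])@T[:3,:3]; return np.c_[q[:,0]/q[:,2]*i["fx"]+i["cx"],q[:,1]/q[:,2]*i["fy"]+i["cy"]]
def ray(uv,i,T,z):  # pixel onto plane z
    r=np.array([(uv[0]-i["cx"])/i["fx"],(uv[1]-i["cy"])/i["fy"],1])@T[:3,:3].T
    return (T[:3,3]+r*(z-T[2,3])/r[2])[:2]
E
python3 - <<'E'
from h import *
for n,px in(("scene",[(316,263),(302,277),(289,292),(273,309),(272,321),(325,258),(248,352),(408,182),(391,192),(374,203),(357,214),(277,285)]),("side",[(319,268),(314,287),(308,308),(300,329),(302,398)])):
    i,T=cam_to_world(n); C=cloud(np.load(f"pics/{n}0.npy"),i,T)
    for u,v in px: print(n,u,v,np.round(np.median(C[v-1:v+2,u-1:u+2].reshape(-1,3),0),3))
a=cv2.imread("pics/scene0.png"); b=cv2.imread("pics/side0.png")
x=cv2.resize(a[240:370,230:350],None,fx=4,fy=4,interpolation=2); y=cv2.resize(a[165:235,330:430],None,fx=3,fy=3,interpolation=2)
o=np.zeros((520,790,3),np.uint8); o[:520,:480]=x; o[:210,485:785]=y; z=cv2.resize(b[255:355,270:350],None,fx=3,fy=3,interpolation=2); o[215:515,485:725]=z
cv2.imwrite("pics/crop1.png",o)
E
```

```text
scene 316 263 [0.447 0.205 0.038]
scene 302 277 [0.445 0.268 0.038]
scene 289 292 [0.444 0.327 0.037]
scene 273 309 [0.442 0.395 0.037]
scene 272 321 [0.433 0.411 0.015]
scene 325 258 [0.45  0.158 0.014]
scene 248 352 [0.416 0.522 0.026]
scene 408 182 [ 0.427 -0.266  0.017]
scene 391 192 [ 0.447 -0.196  0.013]
scene 374 203 [ 0.462 -0.123  0.011]
scene 357 214 [ 0.469 -0.041  0.019]
scene 277 285 [0.503 0.303 0.001]
side 319 268 [0.449 0.206 0.038]
side 314 287 [0.448 0.269 0.038]
side 308 308 [0.448 0.331 0.036]
side 300 329 [0.451 0.388 0.035]
side 302 398 [0.419 0.525 0.022]
```

View pics/crop1.png

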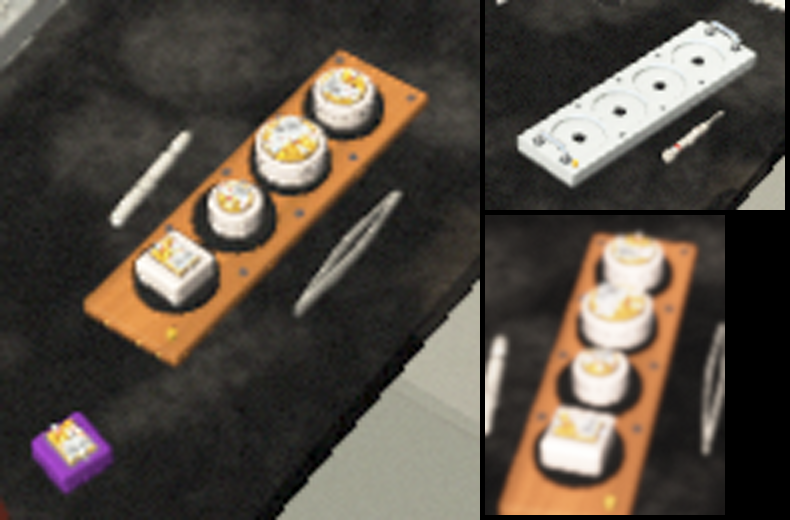

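The white square at the pin end is movement_oblong; the purple one on the bench is the decoy. From the pin end, the left-to-right order is oblong, small, large, medium. Next I'll look closely with the wrist camera, carrier first.

Call:
drive_tool --pt "-0.27 -0.21 0 0 1" --pt "-0.27 -0.21 0 0 1" --pt "-0.27 -0.21 0 0 1" --pt "-0.27 -0.21 0 0 1" --pt "0 0 0 0 1" --pt "0 0 0 0 1" --pt "0 0 0 0 1"

```text
time_s: 0.98
eef_pos: [0.4496, -0.1611, 0.3025]
tool_rot: [0.706, 0.708, 0.0, -0.0]
force: [-0.1, 1.0, 0.6]
finger_gap: 0.0939
gripper_force: 0.0
```

```bash
cat > shot.py <<'E'
from h import *; import sys
n=sys.argv[1]; s=env.sense(); p,d=eyes.capture("wrist"); cv2.imwrite(f"pics/{n}.png",p)
np.savez(f"pics/{n}.npz",d=d,q=s["tool_rot"],p=s["eef_pos"]); print(np.round(s["eef_pos"],4),np.round(s["tool_rot"],4),s["time_s"])
E
python3 shot.py c1
```

```text
[ 0.4496 -0.1611  0.3025] [ 7.065e-01  7.077e-01  1.000e-04 -2.000e-04] 0.975
```

Call:
drive_tool --pt "0.4 0 0 0 1" --pt "0.1 0 0 0 1" --pt "0 0 0 0 1" --pt "0 0 0 0 1"

```text
time_s: 1.52
eef_pos: [0.4493, -0.0874, 0.3027]
tool_rot: [0.707, 0.707, -0.0, 0.0]
force: [0.5, -0.4, -0.1]
finger_gap: 0.0937
gripper_force: 0.0
```

```bash
python3 shot.py c2
```

```text
[ 0.4493 -0.0874  0.3027] [ 7.070e-01  7.073e-01 -2.000e-04  4.000e-04] 1.525
```

Call:
drive_tool --pt "0.38 0 0 0 1" --pt "0.38 0 0 0 1" --pt "0.38 0 0 0 1" --pt "0.38 0 0 0 1" --pt "0.38 0 0 0 1" --pt "0.38 0 0 0 1" --pt "0.38 0 0 0 1" --pt "0 0 0 0 1" --pt "0 0 0 0 1" --pt "0 0 0 0 1"

```text
time_s: 2.82
eef_pos: [0.4495, 0.3104, 0.3025]
tool_rot: [0.708, 0.706, -0.0, 0.0]
force: [0.5, 0.7, -0.5]
finger_gap: 0.094
gripper_force: 0.0
```

```bash
python3 shot.py r1
```

```text
[0.4495 0.3104 0.3025] [ 7.080e-01  7.063e-01 -3.000e-04  1.000e-04] 2.825
```

Call:
drive_tool --pt "-0.4 0 0 0 1" --pt "-0.1 0 0 0 1" --pt "0 0 0 0 1" --pt "0 0 0 0 1"

```text
time_s: 3.38
eef_pos: [0.4493, 0.2373, 0.3029]
tool_rot: [0.707, 0.707, 0.001, -0.0]
force: [-0.5, -0.2, 0.1]
finger_gap: 0.0939
gripper_force: 0.0
```

```bash
python3 shot.py r2; python3 -c "
import cv2,numpy as np
cv2.imwrite('pics/m.png',cv2.resize(np.vstack([np.hstack([cv2.imread(f'pics/{n}.png') for n in r]) for r in (('c1','c2'),('r1','r2'))]),(800,600),interpolation=cv2.INTER_AREA))"
```

```text
[0.4493 0.2373 0.3029] [ 7.073e-01  7.070e-01  5.000e-04 -1.000e-04] 3.375
```

View pics/m.png

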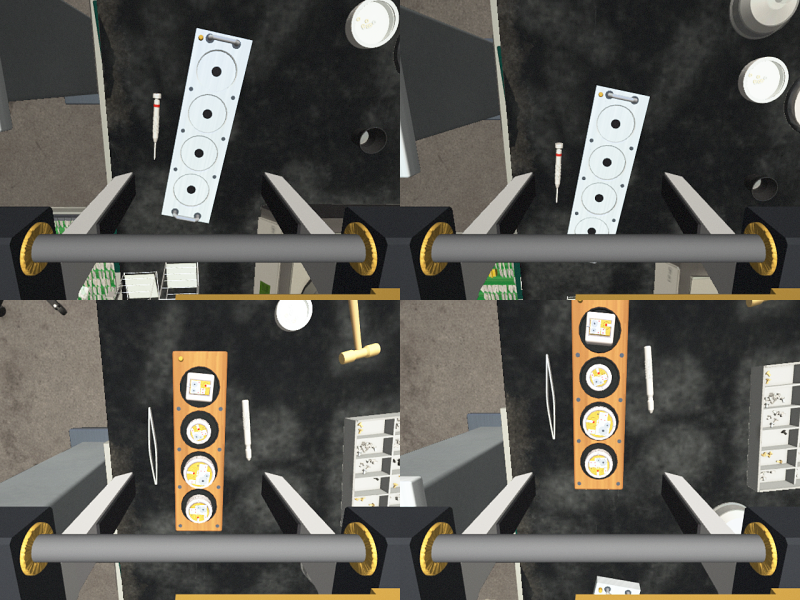

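The mosaic of wrist views shows the carrier wells in c1, with dark centre holes at mosaic (216,72), (207,114), (199,153) and (191,190). In r1 the rack runs from the top: square (200,387), small (199,431), large (199,472), medium (199,509). All of these measure cleanly.

```bash
python3 - <<'E'
from h import *
def load(n):
    z=np.load(f"pics/{n}.npz"); i,T=cam_to_world("wrist",{"tool_rot":z["q"],"eef_pos":z["p"]}); return cv2.imread(f"pics/{n}.png"),cloud(z["d"],i,T),i,T
# holders: top-face pixels from depth
for n in("r1","r2"):
    im,C,i,T=load(n); m=((C[...,2]>.030)&(C[...,2]<.05)&(abs(C[...,0]-.45)<.06)&(C[...,1]>.13)&(C[...,1]<.45)).astype(np.uint8)
    k,l,st,ce=cv2.connectedComponentsWithStats(m)
    for j in range(1,k):
        if st[j,4]<300: continue
        P=C[l==j]; top=P[P[:,2]>.0325]; zt=np.median(top[:,2])
        c,r=cv2.minEnclosingCircle(top[:,:2].astype(np.float32)*1000); q=cv2.minAreaRect(top[:,:2].astype(np.float32)*1000)
        print(n,"px",ce[j].round(),"circ",np.round(c,1),round(2*r,1),"rect",np.round(q[0],1),np.round(q[1],1),round(q[2],1),"z",np.round(np.percentile(P[:,2],[10,30,50,95]),4))
    R_=C[(abs(C[...,2]-.012)<.003)&(abs(C[...,0]-.45)<.07)&(C[...,1]>.1)&(C[...,1]<.47)]; q=cv2.minAreaRect(R_[:,:2].astype(np.float32)*1000); print("rack",np.round(q[0],1),np.round(q[1],1),round(q[2],1),np.median(R_[:,2]))
for n in("c1","c2"):
    im,C,i,T=load(n); reg=(abs(C[...,2]-.013)<.006)&(abs(C[...,0]-.45)<.09)&(C[...,1]<.0)&(C[...,1]>-.33)
    pl=C[reg&(C[...,2]>.0145)]; q=cv2.minAreaRect(pl[:,:2].astype(np.float32)*1000); print(n,"plate",np.round(q[0],1),np.round(q[1],1),round(q[2],1),"z",np.median(pl[:,2]))
    g=cv2.cvtColor(im,6); f=cv2.morphologyEx(((g>150)).astype(np.uint8),cv2.MORPH_OPEN,np.ones((5,5)))
    k,l,st,ce=cv2.connectedComponentsWithStats((g<70).astype(np.uint8))
    for j in range(1,k):
        if 60<st[j,4]<600 and abs(st[j,2]-st[j,3])<5 and np.linalg.norm(ray(ce[j],i,T,.01)-[.45,-.16])<.13:
            u,v=ce[j].round().astype(int); fl=np.median(C[v-20:v+21,u-20:u+21,2][C[v-20:v+21,u-20:u+21,2]>.005]); print(n,"hole",ce[j].round(1),"->",np.round(ray(ce[j],i,T,.01)*1000,1),"floor",round(float(fl),4))
E
```

```text
r1 px [320. 139.] circ [452.3 378.8] 47.0 rect [451.9 378.6] [35.2 35.3] 84.4 z [0.0326 0.0336 0.0344 0.0391]
r1 px [318. 210.] circ [450.2 319. ] 33.7 rect [450.2 319. ] [33.  32.8] 21.9 z [0.0333 0.0341 0.0351 0.0393]
r1 px [319. 277.] circ [451.2 258. ] 45.8 rect [451.2 258.1] [45.1 44.6] 8.4 z [0.0334 0.0349 0.0372 0.0393]
r1 px [318. 336.] circ [450.  198.9] 40.2 rect [450.3 199.2] [38.7 38.7] 39.2 z [0.0333 0.0344 0.0368 0.0392]
rack [450.1 288.6] [139.9 276.6] 0.1 0.011882380462471198
r2 px [320.  44.] circ [452.1 378.2] 47.1 rect [451.9 378.4] [35.3 35.4] 84.5 z [0.0325 0.0336 0.0344 0.039 ]
r2 px [318. 123.] circ [450.4 318.7] 33.7 rect [450.4 318.7] [33.1 32.8] 6.0 z [0.0331 0.034  0.0352 0.0394]
r2 px [319. 197.] circ [451.1 257.6] 45.6 rect [451.2 257.6] [45.1 44.7] 88.9 z [0.0335 0.0349 0.0371 0.0393]
r2 px [318. 262.] circ [450.4 198.9] 39.5 rect [450.2 198.9] [39.2 38.6] 37.4 z [0.0334 0.0344 0.0368 0.0393]
rack [450.  283.8] [264.9 139.9] 90.0 0.011851112108688444
c1 plate [ 438.  -155.6] [276.6 114.7] 78.4 z 0.015916661830235962
c1 hole [345.9 114.2] -> [474.7 -71.5] floor 0.0099
c1 hole [331.4 182.2] -> [ 462.7 -130.4] floor 0.0099
c1 hole [318.  244.9] -> [ 450.6 -189.2] floor 0.0099
c1 hole [305.4 303.2] -> [ 438.4 -248.1] floor 0.01
c2 plate [ 441.5 -136.2] [236.8 115.7] 78.4 z 0.015972649749077167
c2 hole [344.5 198. ] -> [474.6 -71.6] floor 0.01
c2 hole [330.9 259.5] -> [ 462.7 -130.4] floor 0.01
c2 hole [318.  316.6] -> [ 450.5 -189.2] floor 0.0101
```

Measurements agree between the two views: holder tops at 34 mm and well floors at 10 mm. The carrier is turned 11.6° and the square 5.6°, both clockwise. Moving to the square first.

Call:
drive_tool --pt "0.313 0.006 0.25 0 1" --pt "0.313 0.006 0.25 0 1" --pt "0.315 0.006 0.25 0 1" --pt "0 0 0 0.81 1" --pt "0 0 0 0 1" --pt "0 0 0 0 1" --pt "0 0 0 0 1"

```text
time_s: 4.3
eef_pos: [0.4522, 0.3781, 0.1912]
tool_rot: [0.741, 0.672, 0.001, 0.0]
force: [0.6, 0.4, -0.0]
finger_gap: 0.0937
gripper_force: 0.0
```

```bash
cat > to.py <<'E'
# distance to a target in tool axes, in shares: to.py x y z(mm) yaw(deg, clockwise)
from h import *; import sys
t=np.array(sys.argv[1:5],float); s=env.sense(); M=R.from_quat(s["tool_rot"]).as_matrix()
a=np.degrees(np.arctan2(M[0,0],M[1,0])); p=np.array(s["eef_pos"])
print("shares",np.round(M.T@(t[:3]/1000-p)/.15,3),"turn",round(np.radians(t[3]-a)/.12,2),"| pos",np.round(p*1000,1),"yaw",round(a,2),"tilt",np.round(np.degrees(np.arccos(-M[2,2])),2),"t",s["time_s"],"gap",round(s["finger_gap"]*1000,1),"F",np.round(s["force"],1))
E
python3 to.py 452 378.5 122 5.6
```

```text
shares [ 0.002 -0.002  0.462] turn 0.01 | pos [452.2 378.1 191.2] yaw 5.56 tilt 0.11 t 4.3 gap 93.7 F [ 0.6  0.4 -0. ]
```

Call:
drive_tool --pt "0 0 0.16 0 1" --pt "0 0 0.16 0 1" --pt "0 0 0.1 0 1" --pt "0 0 0.042 0 1" --pt "0 0 0 0 1" --pt "0 0 0 0 0.3" --pt "0 0 0 0 0.3" --pt "0 0 0 0 0.3" --pt "0 0 0 0 0.3" --pt "0 0 0 0 0.3" --pt "0 0 0 0 0.3" --pt "0 0 0 0 0.3" --force 15

```text
time_s: 5.8
eef_pos: [0.4516, 0.3781, 0.1208]
tool_rot: [0.741, 0.672, -0.0, -0.0]
force: [0.1, -0.5, 0.5]
finger_gap: 0.0356
gripper_force: 15.0
```

```bash
python3 to.py 452 378.5 122 5.6
```

```text
shares [ 0.003  0.003 -0.008] turn 0.0 | pos [451.6 378.1 120.8] yaw 5.57 tilt 0.02 t 5.8 gap 35.6 F [ 0.1 -0.5  0.5]
```

Call:
drive_tool --pt "0 0 -0.1 0 0.3" --pt "0 0 -0.3 0 0.3" --pt "-0.15 0.02 0 0 0.3" --pt "-0.33 0.05 0 0 0.3" --pt "-0.36 0.055 0 0 0.3" --pt "-0.36 0.055 0 0 0.3" --pt "-0.36 0.055 0 0 0.3" --pt "-0.36 0.055 0 0 0.3" --pt "-0.36 0.055 0 0 0.3" --pt "-0.36 0.055 0 0 0.3" --pt "-0.33 0.043 0 0 0.3" --pt "0 0 0 0.87 0.3"

```text
time_s: 7.3
eef_pos: [0.4738, -0.0755, 0.1807]
tool_rot: [0.777, 0.629, -0.0, 0.0]
force: [0.1, 0.6, -0.9]
finger_gap: 0.0355
gripper_force: 15.0
```

Call:
drive_tool --pt "0 0 0 0 0.3" --pt "0 0 0 0 0.3"

```text
time_s: 7.55
eef_pos: [0.4739, -0.0714, 0.1805]
tool_rot: [0.774, 0.633, -0.0, -0.0]
force: [0.6, 1.0, -0.6]
finger_gap: 0.0355
gripper_force: 15.0
```

```bash
python3 to.py 474.7 -71.5 115.5 11.6
```

```text
shares [0.    0.006 0.433] turn 0.02 | pos [473.9 -71.4 180.5] yaw 11.45 tilt 0.06 t 7.55 gap 35.5 F [ 0.6  1.  -0.6]
```

Call:
drive_tool --pt "0 0.006 0.15 0 0.3" --pt "0 0 0.15 0 0.3" --pt "0 0 0.08 0 0.3" --pt "0 0 0.03 0 0.3" --pt "0 0 0.01 0 0.3" --pt "0 0 0.007 0 0.3" --pt "0 0 0.005 0 0.3" --pt "0 0 0 0 0.3"

```text
time_s: 8.55
eef_pos: [0.4757, -0.072, 0.1163]
tool_rot: [0.775, 0.632, 0.0, 0.0]
force: [-0.5, 0.1, -0.6]
finger_gap: 0.0358
gripper_force: 15.0
```

```bash
python3 to.py 474.7 -71.5 115.5 11.6
```

```text
shares [ 0.002 -0.007  0.006] turn 0.01 | pos [475.7 -72.  116.3] yaw 11.55 tilt 0.03 t 8.55 gap 35.8 F [-0.5  0.1 -0.6]
```

Call:
drive_tool --pt "0 0 0.006 0 0.3" --pt "0 0 0 0 0.3"

```text
time_s: 8.8
eef_pos: [0.4755, -0.0719, 0.1152]
tool_rot: [0.775, 0.632, 0.0, 0.0]
force: [-0.2, -0.5, -0.2]
finger_gap: 0.0359
gripper_force: 15.0
```

Call:
drive_tool --pt "0 0 0.004 0 0.3" --pt "0 0 0 0 0.3"

```text
time_s: 9.05
eef_pos: [0.4756, -0.0719, 0.1149]
tool_rot: [0.775, 0.632, -0.0, -0.0]
force: [-1.7, 0.9, 5.2]
finger_gap: 0.0356
gripper_force: 15.0
```

Contact (5 N). Releasing and going to the small holder.

Call:
drive_tool --pt "0 0 0 0 0.6" --pt "0 0 0 0 0.6" --pt "0 0 0 0 0.8" --pt "0 0 -0.1 0 1" --pt "0 0 -0.34 0 1" --pt "0 0 0 0 1"

```text
time_s: 9.8
eef_pos: [0.4788, -0.0729, 0.1855]
tool_rot: [0.775, 0.632, 0.003, 0.005]
force: [1.2, 0.2, 1.2]
finger_gap: 0.0921
gripper_force: 0.0
```

Call:
drive_tool --pt "0.24 -0.066 0 0 1" --pt "0.36 -0.099 0 0 1" --pt "0.36 -0.099 0 0 1" --pt "0.36 -0.099 0 0 1" --pt "0.36 -0.099 0 0 1" --pt "0.36 -0.099 0 0 1" --pt "0.3 -0.082 0 0 1" --pt "0.176 -0.046 0 0 1" --pt "0 0 0 0 1" --pt "0 0 0 0 1"

```text
time_s: 11.05
eef_pos: [0.4494, 0.3178, 0.18]
tool_rot: [0.775, 0.632, -0.001, 0.0]
force: [-0.0, -0.5, -1.0]
finger_gap: 0.0938
gripper_force: 0.0
```

```bash
python3 to.py 450.3 318.8 121.5 11.6; python3 - <<'E'
from h import *
p,d=eyes.capture("scene"); cv2.imwrite("pics/s1.png",cv2.resize(p[150:330,230:430],None,fx=3,fy=3,interpolation=2))
E
```

```text
shares [0.008 0.005 0.39 ] turn 0.01 | pos [449.4 317.8 180. ] yaw 11.55 tilt 0.09 t 11.05 gap 93.8 F [-0.  -0.5 -1. ]
```

View pics/s1.png

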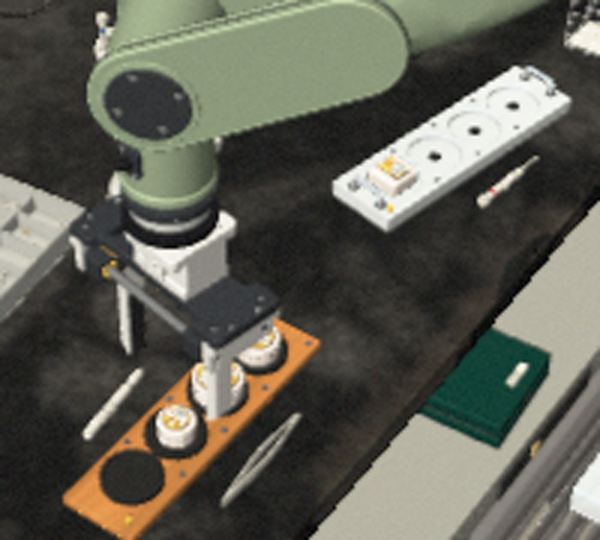

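The crop shows the square seated in the pin-end (leftmost) well at (392,172), with its cup empty. Now the small holder.

Call:
drive_tool --pt "0.008 0.005 0.16 0 1" --pt "0 0 0.13 0 1" --pt "0 0 0.07 0 1" --pt "0 0 0.03 0 1" --pt "0 0 0 0 1" --pt "0 0 0 0 0.25" --pt "0 0 0 0 0.25" --pt "0 0 0 0 0.25" --pt "0 0 0 0 0.25" --pt "0 0 0 0 0.25" --pt "0 0 0 0 0.25" --pt "0 0 0 0 0.25"

```text
time_s: 12.6
eef_pos: [0.4507, 0.3196, 0.122]
tool_rot: [0.775, 0.632, -0.0, -0.0]
force: [0.8, 1.0, -0.1]
finger_gap: 0.0321
gripper_force: 15.0
```

```bash
python3 to.py 462.7 -130.4 121.5 11.6
```

```text
shares [-2.923  0.679  0.004] turn 0.01 | pos [450.7 319.6 122. ] yaw 11.55 tilt 0.01 t 12.6 gap 32.1 F [ 0.8  1.  -0.1]
```

Call:
drive_tool --pt "0 0 -0.1 0 0.25" --pt "0 0 -0.3 0 0.25" --pt "0 0 0 0 0.25" --pt "0 0 0 0 0.25"

```text
time_s: 13.1
eef_pos: [0.4506, 0.3195, 0.1823]
tool_rot: [0.775, 0.632, 0.0, 0.0]
force: [-0.0, -0.4, -1.2]
finger_gap: 0.0319
gripper_force: 15.0
```

```bash
python3 to.py 462.7 -130.4 121.5 11.6;python3 - <<'E'
from h import *
p,d=eyes.capture("scene"); a=cv2.resize(p[210:310,255:335],(400,500),interpolation=2); p,d=eyes.capture("side"); cv2.imwrite("pics/s2.png",np.hstack([a,cv2.resize(p[230:330,270:350],(400,500),interpolation=2)]))
E
```

```text
shares [-2.923  0.679  0.405] turn 0.01 | pos [450.6 319.5 182.3] yaw 11.55 tilt 0.02 t 13.1 gap 31.9 F [-0.  -0.4 -1.2]
```

View pics/s2.png

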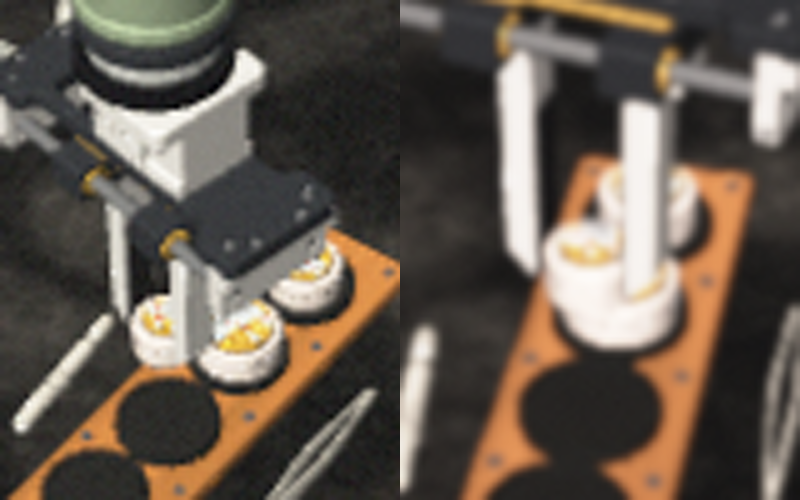

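The small holder is held upright between the fingers (crop (165,330)). Carrying it to the second well.

Call:
drive_tool --pt "-0.15 0.035 0 0 0.25" --pt "-0.33 0.077 0 0 0.25" --pt "-0.36 0.0836 0 0 0.25" --pt "-0.36 0.0836 0 0 0.25" --pt "-0.36 0.0836 0 0 0.25" --pt "-0.36 0.0836 0 0 0.25" --pt "-0.36 0.0836 0 0 0.25" --pt "-0.36 0.0836 0 0 0.25" --pt "-0.283 0.066 0 0 0.25" --pt "0 0 0 0 0.25" --pt "0 0 0 0 0.25" --pt "0 0 0 0 0.25"

```text
time_s: 14.7
eef_pos: [0.4624, -0.129, 0.1814]
tool_rot: [0.774, 0.633, -0.0, -0.001]
force: [-0.3, -0.4, -0.0]
finger_gap: 0.0323
gripper_force: 15.0
```

```bash
python3 to.py 462.7 -130.4 116 11.6
```

```text
shares [-0.009  0.005  0.436] turn 0.02 | pos [ 462.4 -129.   181.4] yaw 11.46 tilt 0.1 t 14.7 gap 32.3 F [-0.3 -0.4 -0. ]
```

Commanded descent to touch is 0.40 lift + 0.04 = 0.44. I'll go to 0.434 and then feel for the floor.

Call:
drive_tool --pt "-0.009 0.005 0.15 0 0.25" --pt "0 0 0.15 0 0.25" --pt "0 0 0.08 0 0.25" --pt "0 0 0.03 0 0.25" --pt "0 0 0.012 0 0.25" --pt "0 0 0.008 0 0.25" --pt "0 0 0.004 0 0.25" --pt "0 0 0 0 0.25"

```text
time_s: 15.7
eef_pos: [0.4635, -0.132, 0.1173]
tool_rot: [0.775, 0.632, 0.0, 0.0]
force: [-0.1, 0.4, -0.5]
finger_gap: 0.0323
gripper_force: 15.0
```

Call:
drive_tool --pt "0 0 0.004 0 0.25" --pt "0 0 0 0 0.25"

```text
time_s: 15.95
eef_pos: [0.4633, -0.1319, 0.1164]
tool_rot: [0.775, 0.632, -0.0, -0.0]
force: [-0.6, 0.3, -1.7]
finger_gap: 0.0318
gripper_force: 15.0
```

Call:
drive_tool --pt "0 0 0.003 0 0.25" --pt "0 0 0 0 0.25"

```text
time_s: 16.2
eef_pos: [0.4634, -0.1319, 0.116]
tool_rot: [0.775, 0.632, -0.0, 0.0]
force: [-0.4, 0.7, 0.6]
finger_gap: 0.0324
gripper_force: 15.0
```

Call:
drive_tool --pt "0 0 0.003 0 0.25" --pt "0 0 0 0 0.25"

```text
time_s: 16.45
eef_pos: [0.4634, -0.1319, 0.1159]
tool_rot: [0.775, 0.632, -0.0, -0.0]
force: [-1.6, 1.1, 5.5]
finger_gap: 0.0319
gripper_force: 15.0
```

Call:
drive_tool --pt "0 0 0.003 0 0.25" --pt "0 0 0 0 0.25"

```text
time_s: 16.7
eef_pos: [0.4634, -0.1319, 0.1159]
tool_rot: [0.775, 0.632, -0.0, -0.0]
force: [-3.2, 2.1, 9.6]
finger_gap: 0.0321
gripper_force: 15.0
```

Call:
drive_tool --pt "0 0 0 0 0.6" --pt "0 0 0 0 0.6" --pt "0 0 0 0 0.8" --pt "0 0 -0.1 0 1" --pt "0 0 -0.31 0 1" --pt "0 0 0 0 1"

```text
time_s: 17.45
eef_pos: [0.4662, -0.1332, 0.1811]
tool_rot: [0.775, 0.632, 0.002, 0.004]
force: [0.2, -0.1, -0.4]
finger_gap: 0.0888
gripper_force: 0.0
```

Call:
drive_tool --pt "0.24 -0.057 0 0 1" --pt "0.36 -0.0855 0 0 1" --pt "0.36 -0.0855 0 0 1" --pt "0.36 -0.0855 0 0 1" --pt "0.36 -0.0855 0 0 1" --pt "0.36 -0.0855 0 0 1" --pt "0.3 -0.071 0 0 1" --pt "0.188 -0.045 0 0 1" --pt "0 0 0 0 1" --pt "0 0 0 0 1"

```text
time_s: 18.7
eef_pos: [0.4507, 0.257, 0.1761]
tool_rot: [0.775, 0.632, -0.001, 0.0]
force: [1.2, -0.7, -0.9]
finger_gap: 0.0941
gripper_force: 0.0
```

```bash
python3 to.py 451.2 257.8 122 11.6
```

```text
shares [0.007 0.003 0.361] turn 0.01 | pos [450.7 257.  176.1] yaw 11.55 tilt 0.08 t 18.7 gap 94.1 F [ 1.2 -0.7 -0.9]
```

Call:
drive_tool --pt "0.007 0.003 0.15 0 1" --pt "0 0 0.12 0 1" --pt "0 0 0.06 0 1" --pt "0 0 0.031 0 1" --pt "0 0 0 0 1" --pt "0 0 0 0 0.3" --pt "0 0 0 0 0.3" --pt "0 0 0 0 0.3" --pt "0 0 0 0 0.3" --pt "0 0 0 0 0.3" --pt "0 0 0 0 0.3"

```text
time_s: 20.08
eef_pos: [0.4516, 0.2586, 0.1224]
tool_rot: [0.775, 0.632, -0.0, -0.0]
force: [0.1, 0.9, 0.8]
finger_gap: 0.0443
gripper_force: 15.0
```

```bash
python3 to.py 450.6 -189.2 122 11.6
```

```text
shares [-2.926e+00  5.910e-01  2.000e-03] turn 0.01 | pos [451.6 258.6 122.4] yaw 11.55 tilt 0.01 t 20.075 gap 44.3 F [0.1 0.9 0.8]
```

Call:
drive_tool --pt "0 0 -0.1 0 0.3" --pt "0 0 -0.3 0 0.3" --pt "-0.15 0.03 0 0 0.3" --pt "-0.33 0.067 0 0 0.3" --pt "-0.36 0.073 0 0 0.3" --pt "-0.36 0.073 0 0 0.3" --pt "-0.36 0.073 0 0 0.3" --pt "-0.36 0.073 0 0 0.3" --pt "-0.36 0.073 0 0 0.3" --pt "-0.36 0.073 0 0 0.3" --pt "-0.286 0.056 0 0 0.3" --pt "0 0 0 0 0.3"

```text
time_s: 21.58
eef_pos: [0.451, -0.1922, 0.1836]
tool_rot: [0.776, 0.631, 0.0, 0.001]
force: [-0.3, 0.6, -1.0]
finger_gap: 0.0444
gripper_force: 15.0
```

Call:
drive_tool --pt "0 0 0 0 0.3" --pt "0 0 0 0 0.3"

```text
time_s: 21.82
eef_pos: [0.4505, -0.1878, 0.1824]
tool_rot: [0.774, 0.633, 0.0, -0.0]
force: [-0.6, 0.5, -1.6]
finger_gap: 0.044
gripper_force: 15.0
```

```bash
python3 to.py 450.6 -189.2 116.2 11.6
```

```text
shares [-0.009  0.003  0.441] turn 0.02 | pos [ 450.5 -187.8  182.4] yaw 11.45 tilt 0.04 t 21.825 gap 44.0 F [-0.6  0.5 -1.6]
```

Call:
drive_tool --pt "-0.003 0.001 0.15 0 0.3" --pt "0 0 0.13 0 0.3" --pt "0 0 0.06 0 0.3" --pt "0 0 0 0 0.3"

```text
time_s: 22.32
eef_pos: [0.4504, -0.1886, 0.1309]
tool_rot: [0.774, 0.633, -0.0, -0.001]
force: [-0.2, -0.4, -0.9]
finger_gap: 0.0442
gripper_force: 15.0
```

```bash
python3 to.py 450.6 -189.2 116.2 11.6
```

```text
shares [-0.004  0.002  0.098] turn 0.02 | pos [ 450.4 -188.6  130.9] yaw 11.48 tilt 0.09 t 22.325 gap 44.2 F [-0.2 -0.4 -0.9]
```

Call:
drive_tool --pt "0 0 0.05 0 0.3" --pt "0 0 0.03 0 0.3" --pt "0 0 0.012 0 0.3" --pt "0 0 0.004 0 0.3" --pt "0 0 0.002 0 0.3" --pt "0 0 0 0 0.3"

```text
time_s: 23.08
eef_pos: [0.4508, -0.1897, 0.1168]
tool_rot: [0.775, 0.632, 0.0, 0.0]
force: [-0.9, 1.0, -0.3]
finger_gap: 0.044
gripper_force: 15.0
```

Call:
drive_tool --pt "0 0 0.004 0 0.3" --pt "0 0 0 0 0.3"

```text
time_s: 23.32
eef_pos: [0.4508, -0.1897, 0.1163]
tool_rot: [0.775, 0.632, 0.0, 0.0]
force: [-0.1, 0.3, 1.1]
finger_gap: 0.0442
gripper_force: 15.0
```

Call:
drive_tool --pt "0 0 0.004 0 0.3" --pt "0 0 0 0 0.3"

```text
time_s: 23.58
eef_pos: [0.4509, -0.1897, 0.1163]
tool_rot: [0.775, 0.632, -0.0, 0.0]
force: [-0.9, 0.8, 7.6]
finger_gap: 0.0443
gripper_force: 15.0
```

Call:
drive_tool --pt "0 0 0 0 0.65" --pt "0 0 0 0 0.65" --pt "0 0 0 0 0.8" --pt "0 0 -0.1 0 1" --pt "0 0 -0.31 0 1" --pt "0 0 0 0 1"

```text
time_s: 24.32
eef_pos: [0.4534, -0.1913, 0.1816]
tool_rot: [0.775, 0.632, 0.002, 0.005]
force: [0.7, -0.4, -0.4]
finger_gap: 0.0935
gripper_force: 0.0
```

Call:
drive_tool --pt "0.24 -0.05 0 0 1" --pt "0.36 -0.0745 0 0 1" --pt "0.36 -0.0745 0 0 1" --pt "0.36 -0.0745 0 0 1" --pt "0.36 -0.0745 0 0 1" --pt "0.36 -0.0745 0 0 1" --pt "0.3 -0.062 0 0 1" --pt "0.197 -0.04 0 0 1" --pt "0 0 0 0 1" --pt "0 0 0 0 1"

```text
time_s: 25.58
eef_pos: [0.4495, 0.1984, 0.1766]
tool_rot: [0.775, 0.632, -0.001, 0.0]
force: [1.1, 0.2, 0.6]
finger_gap: 0.0938
gripper_force: 0.0
```

```bash
python3 to.py 450.3 198.9 122 11.6
```

```text
shares [0.005 0.005 0.364] turn 0.01 | pos [449.5 198.4 176.6] yaw 11.55 tilt 0.06 t 25.575 gap 93.8 F [1.1 0.2 0.6]
```

Call:
drive_tool --pt "0.004 0.004 0.15 0 1" --pt "0 0 0.12 0 1" --pt "0 0 0.06 0 1" --pt "0 0 0.034 0 1" --pt "0 0 0 0 1" --pt "0 0 0 0 0.3" --pt "0 0 0 0 0.3" --pt "0 0 0 0 0.3" --pt "0 0 0 0 0.3" --pt "0 0 0 0 0.3" --pt "0 0 0 0 0.3"

```text
time_s: 26.95
eef_pos: [0.4505, 0.1995, 0.1223]
tool_rot: [0.775, 0.632, -0.0, -0.0]
force: [-0.1, -0.3, 0.4]
finger_gap: 0.0386
gripper_force: 15.0
```

```bash
python3 to.py 438.4 -248.1 122 11.6
```

```text
shares [-2.94e+00  5.18e-01  2.00e-03] turn 0.01 | pos [450.5 199.5 122.3] yaw 11.55 tilt 0.0 t 26.95 gap 38.6 F [-0.1 -0.3  0.4]
```

Call:
drive_tool --pt "0 0 -0.1 0 0.3" --pt "0 0 -0.3 0 0.3" --pt "-0.15 0.026 0 0 0.3" --pt "-0.33 0.058 0 0 0.3" --pt "-0.36 0.0635 0 0 0.3" --pt "-0.36 0.0635 0 0 0.3" --pt "-0.36 0.0635 0 0 0.3" --pt "-0.36 0.0635 0 0 0.3" --pt "-0.36 0.0635 0 0 0.3" --pt "-0.36 0.0635 0 0 0.3" --pt "-0.3 0.053 0 0 0.3" --pt "0 0 0 0 0.3"

```text
time_s: 28.45
eef_pos: [0.4386, -0.2516, 0.1837]
tool_rot: [0.776, 0.631, 0.0, 0.002]
force: [-0.5, 0.8, -0.8]
finger_gap: 0.0384
gripper_force: 15.0
```

Call:
drive_tool --pt "-0.003 0.001 0.15 0 0.3" --pt "0 0 0.1 0 0.3" --pt "0 0 0.06 0 0.3" --pt "0 0 0 0 0.3"

```text
time_s: 28.95
eef_pos: [0.4381, -0.2477, 0.1352]
tool_rot: [0.774, 0.633, -0.0, -0.001]
force: [0.8, 0.4, -0.7]
finger_gap: 0.0382
gripper_force: 15.0
```

```bash
python3 to.py 438.4 -248.1 116.2 11.6
```

```text
shares [-0.002  0.003  0.127] turn 0.01 | pos [ 438.1 -247.7  135.2] yaw 11.51 tilt 0.11 t 28.95 gap 38.2 F [ 0.8  0.4 -0.7]
```

Call:
drive_tool --pt "0 0 0.07 0 0.3" --pt "0 0 0.035 0 0.3" --pt "0 0 0.014 0 0.3" --pt "0 0 0.005 0 0.3" --pt "0 0 0.002 0 0.3" --pt "0 0 0 0 0.3"

```text
time_s: 29.7
eef_pos: [0.4385, -0.2487, 0.1171]
tool_rot: [0.775, 0.632, 0.0, 0.0]
force: [-0.5, -0.4, -1.0]
finger_gap: 0.0383
gripper_force: 15.0
```

Call:
drive_tool --pt "0 0 0.004 0 0.3" --pt "0 0 0 0 0.3"

```text
time_s: 29.95
eef_pos: [0.4384, -0.2487, 0.1164]
tool_rot: [0.775, 0.632, 0.0, 0.0]
force: [1.0, 0.0, -0.8]
finger_gap: 0.0384
gripper_force: 15.0
```

Call:
drive_tool --pt "0 0 0.003 0 0.3" --pt "0 0 0 0 0.3"

```text
time_s: 30.2
eef_pos: [0.4384, -0.2487, 0.1163]
tool_rot: [0.775, 0.632, -0.0, -0.0]
force: [-1.1, 0.0, 3.4]
finger_gap: 0.0382
gripper_force: 15.0
```

Contact. Releasing, rising and backing off so I can check with the wrist camera.

Call:
drive_tool --pt "0 0 0 0 0.65" --pt "0 0 0 0 0.65" --pt "0 0 0 0 0.8" --pt "0 0 -0.1 0 1" --pt "0 0 -0.35 0 1" --pt "0.2 0 -0.35 0 1" --pt "0.3 0 -0.35 0 1" --pt "0.2 0 -0.1 0 1" --pt "0 0 0 0 1" --pt "0 0 0 0 1" --pt "0 0 0 0 1"

```text
time_s: 31.58
eef_pos: [0.4578, -0.1506, 0.2972]
tool_rot: [0.775, 0.632, -0.001, -0.001]
force: [-0.2, 0.1, -0.2]
finger_gap: 0.0939
gripper_force: 0.0
```

```bash
python3 shot.py f1; python3 - <<'E'
from h import *
z=np.load("pics/f1.npz"); i,T=cam_to_world("wrist",{"tool_rot":z["q"],"eef_pos":z["p"]}); C=cloud(z["d"],i,T)
W=np.array([[474.7,-71.5],[462.7,-130.4],[450.6,-189.2],[438.4,-248.1]])/1000
for w in W:
    P=C[(C[...,2]>.0235)&(C[...,2]<.05)&(np.hypot(C[...,0]-w[0],C[...,1]-w[1])<.03)]; c,r=cv2.minEnclosingCircle(P[:,:2].astype(np.float32)*1000)
    n=np.hypot(*(P[:,:2]*1000-c).T)>.8*r; q=P[n&(P[:,2]<.031)]; q=q[q[:,2]>.0262]; f=np.linalg.lstsq(np.c_[q[:,:2]-w,np.ones(len(q))],q[:,2],rcond=None)[0] if len(q)>10 else 0
    print(np.round(np.array(c)-w*1000,1),round(2*r,1),"rim plane slope/z",np.round(f,4))
p,d=eyes.capture("scene"); a=cv2.imread("pics/f1.png")
cv2.imwrite("pics/f.png",np.hstack([cv2.resize(a[:,160:480],(400,600)),cv2.resize(p[150:240,325:445],(400,300),interpolation=2).repeat(2,0)]))
E
```

```text
[ 0.4578 -0.1506  0.2972] [ 7.751e-01  6.319e-01 -6.000e-04 -1.000e-03] 31.575
[1.5 0.4] 47.6 rim plane slope/z [-0.0024  0.0004  0.0275]
[ 1.1 -2.3] 33.7 rim plane slope/z [-0.0044 -0.0023  0.0278]
[ 0.6 -1.5] 45.9 rim plane slope/z [ 0.0017 -0.001   0.028 ]
[-0.1 -0.9] 40.6 rim plane slope/z [ 0.0001 -0.0062  0.0279]
```

View pics/f.png

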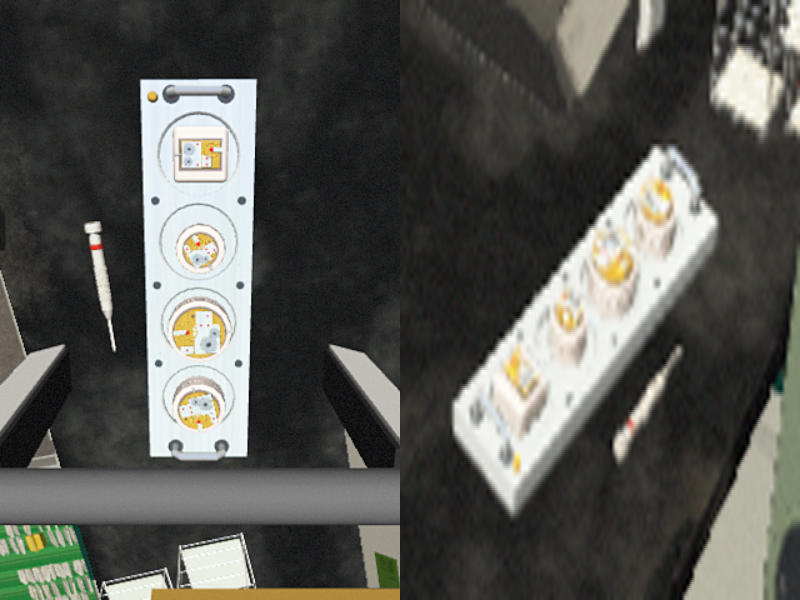

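The check view shows all four holders in the wells. From the pin end down they are square (200,152), small (200,250), large (200,330) and medium (198,405). Their tops are level at about 28 mm (10 mm floor + 18 mm holder), so they sit flat. The gripper is well clear.

```bash
python3 -c "
from workcell import env
print(env.sign_off())"
```

```text
the job is handed in; nothing more can be done
None
```

The four movements now sit flat in the carrier wells in their original left-to-right order (oblong, small, large, medium), let go, and the job was handed in at about 32 s.

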